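Load the filter cassette press and set its lever to float

ROBOT

A 6-joint arm with a two-finger parallel gripper is mounted at the origin on a cart in front of the work surface, level with it; the furniture and walls round the work are solid. World frame = base frame: x ahead of the robot, y to its left, z up, the work surface at z = 0. Lengths are in m, angles in rad, forces in N, time in s.
With the tool pointing down it reaches from about 0.275 to 0.875 m from the base axis. Payload 12.5 kg.
Tool frame: the origin (TCP) lies on the centre line of the jaws, within the pads' length; the fingertips stand 8 mm ahead of it and the grasp point (between the pads) lies 11 mm behind it; z points along the fingers, y is the direction in which the jaws open and shut (so a half turn about z gives the same grasp; the last joint's range is limited). The gripper opens to 85 mm and grips with 20 to 120 N. Pads are 22 mm wide; open, the fingers measure 114 mm over their backs; the gripper's body (76 mm by 85 mm) begins 54 mm behind the grasp point. The pads swing forward as they close: fully open they stand 13 mm farther back than shut.
Start: joints at [1.153, 0.351, 1.652, -0, 1.139, -0.085], TCP at [0.18, 0.52, 0.239] pointing down, gripper open.
Joint ranges: [-2.75, 2.75], [-0.79, 2.1], [0.01, 2.65], [-1.57, 4.71], [0.07, 3.14], [-2.87, 2.87]. Speed limits (rad/s): [2.22, 2.22, 2.79, 3.14, 3.14, 3.14].

INTERFACE

Orientations are given as a unit quaternion [w, x, y, z].
In Python, from cell import telemetry, vision, job gives the robot as it stands.
- The arm moves only by the tool move_arm, never from a script. Its argument "motion" is a list of rows, each a list of 3 entries, a list of its own where there are three numbers: the closure in counts, from 0 (fully open) to 255 (shut), then the shift along the tool's x, y, z in mm, then the turn about the tool's z in rad. A call has 1 to 8 rows; each row is the pose to reach, as a shift and turn from the pose commanded when the call began, along the tool's axes at that moment; what a row does not reach only later rows make up. A row lasts 1/8 s, in which the tool goes at most 62.5 mm and 10.7 degrees, less where a joint would pass 70% of its speed; a pose out of reach is approached as far as the arm can. A call with a gripper value outside its range is refused whole. The fingers move at their own pace and stop on an object; "squeeze" is the grip in N (left out, the last holds). Time passes only in rows, so rows that repeat a pose let the fingers close. It gives the time, the measured TCP pose, the force and the opening at its end, in the units of the state.
- telemetry.get_state(): the state, without advancing time (a new reading comes with each control period).
- vision.snapshot(name): name is "scene" or "top" or "wrist"; returns (picture, depth): 420x560x3 uint8, red, green, blue; 420x560 float32, m along the optical axis (not along the pixel's ray), 0 where there is no reading.
- vision.calibration(name): a dict with "K" (3x3 intrinsics, pixels), "D" ([k1, k2, p1, p2, k3] as OpenCV has them; the pictures are not rectified), "world_from_camera" (4x4, takes a point from camera to world coordinates). Camera axes: x right, y down, z forward; pixel columns grow to the right and rows downward; lengths in m; the calibration is good to about 2 mm. A picture is of the moment at which its call begins: read the wrist's pose just before it. calibration takes no time and is no camera call; for the wrist camera it gives the pose at the moment of the call.
- job.close_job(): hands the job in, once; it reports no verdict.
The state is a dict: "time_s": time; "joints": joint angles; "joint_velocities": joint speeds; "effort": joint torques, N m; "tcp_pos": TCP position; "eef_rot": TCP orientation; "force": force on the tool from outside, world axes, zero at the start; "moment": the same for the moment, N m; "grip_width": finger opening in m.
Only numpy, scipy, OpenCV 4.12 (cv2) and the standard library are available. Lean on these libraries where they do the work, as an engineer would, in place of code of your own. Each camera call takes 0.05 s, during which the arm holds its last target. There are 200 camera calls.

TASK

Pull the press's yellow-knobbed lever out of float all the way back to hold so that the head rises, draw the tray fully out by its black handle, and lay every filter cassette from the worktop flat, plug up, in a pocket of its own. Then slide the loaded tray fully home under the head and push the lever past its stiff detent into the float notch, so that the head comes down over the cassettes; let everything go, and leave the pipette ball, tape roll and beaker where they are.

Things in the scene. Friction and masses are not known exactly. Their poses are not given: they have to be found in the camera images.
- lever (a joint): control lever on the blue valve block at the press's left. 0 rad = hold (leans 0.4 to the front, green dot; head raised), 0.80 = float notch (leans 0.4 to the back, orange dot; head down), stop at 0.82 (rests there). From hold: light (1 N) to 0.35, then a detent resists, up to about 7 N at the knob, to its crest near 0.60, past which it snaps into float; let go short of 0.5 it springs back to 0.36. Leaving float takes about 8 N.
- lever_knob (a point): centre of the lever's yellow ball knob, 30 mm in diameter, 95 mm from the pivot (a horizontal axis along the press's y, at press x = -100, y = +175, z = 52 mm). The knob moves on an arc: towards station +x for float, -x for hold; height 139 mm at both ends, 147 mm midway. Nothing near it above 70 mm but the lever's own rod, 10 mm thick.
- tray (a joint): travel of the aluminium tray along its rails, m: 0 = home under the head, at its stop; 0.11 = fully drawn out towards the front, at its stop. Friction about 2 N; it stays where it is left.
- tray_handle (a point): grip point of the tray's handle, an upright black post 18 mm in diameter, 100 mm in front of the row of pockets; this point is 48 mm above the worktop, the post's top 67 mm; free sides from 26 mm up. Pinch it from above; the head's front face is 75 mm behind it when the tray is home.
- tray_center (a point): centre of the tray's row of four pockets, on the pocket floor (18 mm above the worktop); axes as the press's.
- pocket_1 (a point): centre of pocket 1's floor (18 mm above the worktop); pocket 1 of a row of four along the tray's y, 42 mm apart, 1 at the left (+y). Each pocket is 36 mm square and 11 mm deep, wall tops 29 mm above the worktop, and takes one cassette, plug up.
- pocket_2 (a point): centre of pocket 2's floor (18 mm above the worktop); pocket 2 of a row of four along the tray's y, 42 mm apart, 1 at the left (+y). Each pocket is 36 mm square and 11 mm deep, wall tops 29 mm above the worktop, and takes one cassette, plug up.
- pocket_3 (a point): centre of pocket 3's floor (18 mm above the worktop); pocket 3 of a row of four along the tray's y, 42 mm apart, 1 at the left (+y). Each pocket is 36 mm square and 11 mm deep, wall tops 29 mm above the worktop, and takes one cassette, plug up.
- pocket_4 (a point): centre of pocket 4's floor (18 mm above the worktop); pocket 4 of a row of four along the tray's y, 42 mm apart, 1 at the left (+y). Each pocket is 36 mm square and 11 mm deep, wall tops 29 mm above the worktop, and takes one cassette, plug up.
- head (a joint): drop of the clamp head, m: 0 = raised (underside 74 mm above the worktop, 26 mm above cassettes in the tray), 0.040 = down (34 mm, round the cassettes' tops, so that none can pass). A white block 50 x 174 mm with four recesses below, under a blue crossbeam (143 mm high; ram cylinder to 188 mm). It follows the lever in proportion (0.05 m per rad).
- press: the filter cassette press, fixed to the worktop: grey base 172 x 250 mm with rails, two columns, crossbeam. Origin on the worktop below the centre of the head; x points to the back (the way the tray goes home), y to its left, z up. The tray comes out towards -x.
- cassette_a: filter cassette with a red plug: a white and grey puck 30 mm in diameter, 26 mm high, plus the small soft plug on top (4 mm, not to be gripped), about 40 g; origin at the centre of its underside, z up. It lies flat, plug up, on the worktop to the right of the press; may be absent.
- cassette_b: filter cassette with a blue plug: a white and grey puck 30 mm in diameter, 26 mm high, plus the small soft plug on top (4 mm, not to be gripped), about 40 g; origin at the centre of its underside, z up. It lies flat, plug up, on the worktop to the right of the press; may be absent.
- cassette_c: filter cassette with a yellow plug: a white and grey puck 30 mm in diameter, 26 mm high, plus the small soft plug on top (4 mm, not to be gripped), about 40 g; origin at the centre of its underside, z up. It lies flat, plug up, on the worktop to the right of the press; may be absent.
- cassette_d: filter cassette with a green plug: a white and grey puck 30 mm in diameter, 26 mm high, plus the small soft plug on top (4 mm, not to be gripped), about 40 g; origin at the centre of its underside, z up. It lies flat, plug up, on the worktop to the right of the press; may be absent.
- pipette_ball: bystander: red rubber pipette ball, 56 x 82 x 70 mm, left of the press; origin at its underside.
- tape_roll: bystander: roll of black tape, 56 mm across, 19 mm high, lying right of the press; origin at its underside.
- beaker: bystander: small glass beaker, 54 mm across, 70 mm high, right of and behind the press; origin at its underside.
Mind the look-alikes: they are no part of the job. What is shaped like the cassette_a but pink is not meant. Leave any orange look-alike of the cassette_c alone.

How it is judged:
By the outcome, as a careful person would: the job done as asked, in the order asked, and still so for the second after the job is handed in, with the robot touching nothing.
Of cassette_a, cassette_b, cassette_c, cassette_d only 3 to 4 are there at a start; the rules pass over those that are not, and their reading is None.
At some moment in a run one of cassette_a, cassette_b, cassette_c, cassette_d may be knocked a few centimetres aside while the robot is not near it.
It also fails if it takes over 210 s, if anything falls off the work surface, if the arm or the gripper's body presses on something with over 40 N, if the wrist force passes 120 N, or if a joint passes its speed limit or range.

## Working session

There is one attempt and no reset: what is moved stays moved. The work goes in short steps, Python scripts to look and compute and a tool call to move; the robot and the scene stay as the last step left them, time stands still between calls to the robot, and variables do not carry over. Pictures are saved under pics/ and viewed, about 12 in all and at most 16, crops included, and the job is handed in when it is done.

Besides the shell and the picture viewer there is one more tool, called after "Request:" by a JSON object that holds its "api" and its "payload", one argument or row to a line. move_arm: Moves the arm, as the interface text tells. Its arguments: {"type":"object","properties":{"motion":{"type":"array","items":{"type":"array"}},"squeeze":{"type":"number"}},"required":["motion"]}

```bash
mkdir -p pics; cat > h.py <<'E'
import numpy as np, cv2
from cell import telemetry, vision, job
def snap(n,f=None):
    c=vision.calibration(n); p,d=vision.snapshot(n)
    if f: cv2.imwrite(f'pics/{f}.png',p[:,:,::-1])
    return p,d,c
def ray(c,u,v):
    q=cv2.undistortPoints(np.array([[[u,v]]],float),np.array(c['K'],float),np.array(c['D'],float))[0,0]
    T=np.array(c['world_from_camera']); return T[:3,3],T[:3,:3]@np.array([q[0],q[1],1.])
def at_z(c,u,v,z):
    o,r=ray(c,u,v); return o+r*(z-o[2])/r[2]
def pix(c,P):
    T=np.linalg.inv(np.array(c['world_from_camera'])); 
    return cv2.projectPoints(np.array([P],float),cv2.Rodrigues(T[:3,:3])[0],T[:3,3],np.array(c['K'],float),np.array(c['D'],float))[0][0,0]
def at_depth(c,d,u,v):
    o,r=ray(c,u,v); return o+r*d[int(round(v)),int(round(u))]
def blobs(p,lo,hi,amin=15):
    m=cv2.inRange(cv2.cvtColor(p,cv2.COLOR_RGB2HSV),np.array(lo),np.array(hi))
    n,l,s,ce=cv2.connectedComponentsWithStats(m)
    return [(ce[i].round(1),s[i,4],s[i,:4]) for i in range(1,n) if s[i,4]>=amin]
E
python3 - <<'E'
from h import *
for n in('scene','top'):
    p,d,c=snap(n,n+'0'); print(n,np.array(c['world_from_camera']).round(3).tolist())
print(telemetry.get_state())
E
```

```text
scene [[0.856, -0.247, 0.455, 0.117], [-0.517, -0.365, 0.774, -0.814], [-0.025, -0.898, -0.44, 0.57], [0.0, 0.0, 0.0, 1.0]]
top [[0.009, -0.973, 0.229, 0.354], [-1.0, -0.009, -0.001, 0.031], [0.003, -0.229, -0.973, 1.179], [0.0, 0.0, 0.0, 1.0]]
{'time_s': 0.1, 'joints': array([ 1.15342085e+00,  3.51161966e-01,  1.65237867e+00,  3.16818462e-05,
        1.13909022e+00, -8.45934740e-02]), 'joint_velocities': array([-0.00013795, -0.00070922, -0.00175245,  0.00073945,  0.00199873,
        0.00118491]), 'effort': array([ 7.22600053e-04, -5.06842983e+01, -2.91876787e+01, -8.78796777e-05,
        2.65142713e-03,  1.70872238e-05]), 'tcp_pos': array([0.17951585, 0.5195666 , 0.23881636]), 'eef_rot': array([-1.42855872e-04,  1.65630803e-01,  9.86187694e-01, -4.99263102e-04]), 'force': array([0.26706186, 0.27337462, 0.31528586]), 'moment': array([-0.0395888 , -0.03847753, -0.03905218]), 'grip_width': 0.08530941952851487}
```

View pics/scene0.png

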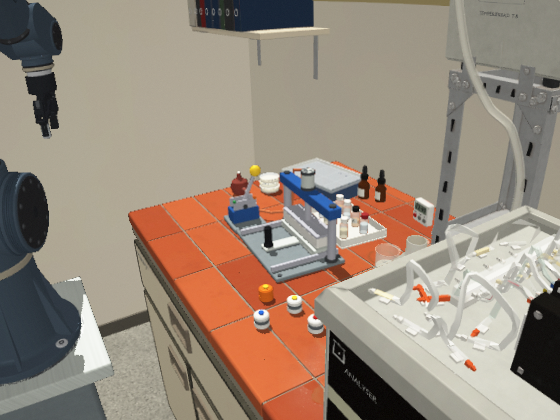

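View pics/top0.png

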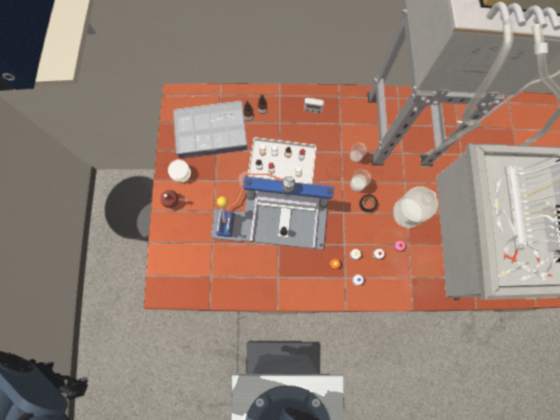

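The scene view shows blue (261,315), yellow (295,300) and red-plug (316,320) cassettes, with an orange look-alike at (266,293). The top view shows the knob at (221,201), the handle at (284,231), the beam around (288,187), cassettes at (356,254), (379,254) and (358,280), the pink one at (400,246), and the orange one at (336,264).

```bash
python3 - <<'E'
from h import *
p,d,c=snap('top')
cv2.imwrite('pics/topz.png',cv2.resize(p[160:310,180:440],None,fx=3,fy=3,interpolation=cv2.INTER_CUBIC)[:,:,::-1])
hsv=cv2.cvtColor(p,cv2.COLOR_RGB2HSV)
# blue beam
m=cv2.inRange(hsv,np.array([105,120,60]),np.array([125,255,255]));m[:, :240]=0;m[:170]=0;m[205:]=0;m[:,340:]=0
pts=np.argwhere(m)[:,::-1]
W=np.array([at_z(c,u,v,.143)[:2] for u,v in pts],np.float32); print('beam',len(W),cv2.minAreaRect(W))
D=np.array([at_depth(c,d,u,v) for u,v in pts]);print('beam z',np.percentile(D[:,2],[5,25,50,75,95]).round(3))
for b in blobs(p,[24,150,120],[34,255,255],5): print('yel',b,at_z(c,*b[0],.142).round(4),at_depth(c,d,*b[0]).round(3))
# dark handle
for b in blobs(p[215:245,270:300],[0,0,0],[180,255,60],8): 
    u,v=b[0]+[270,215]; print('handle',b,at_z(c,u,v,.067).round(4),at_depth(c,d,u,v).round(3))
for name,(u,v) in dict(y=(356,254),r=(379,254),b=(358,280),pink=(400,246)).items():
    w=p[v-9:v+10,u-9:u+10]; m=((w.min(2)>120)).astype(np.uint8)
    q=np.argwhere(d[v-9:v+10,u-9:u+10]<np.median(d[v-9:v+10,u-9:u+10])+1)
    zz=[(at_depth(c,d,u-9+j,v-9+i)) for i in range(19) for j in range(19)]
    zz=np.array([z for z in zz if .015<z[2]<.045]); print(name,len(zz),zz.mean(0).round(4) if len(zz) else 0, zz.max(0).round(3),zz.min(0).round(3), at_z(c,u,v,.03).round(3))
E
```

```text
beam 582 ((0.6641574501991272, 0.0022690817713737488), (0.24143004417419434, 0.028477221727371216), 83.6855239868164)
beam z [0.139 0.141 0.142 0.144 0.146]
yel (array([220.4, 200.4]), np.int32(27), array([218, 198,   6,   6], dtype=int32)) [0.626  0.1864 0.142 ] [0.623 0.185 0.153]
yel (array([335., 263.]), np.int32(5), array([334, 262,   3,   3], dtype=int32)) [ 0.4582 -0.1227  0.142 ] [ 0.47  -0.14   0.027]
handle (array([13.5, 17.2]), np.int32(10), array([12, 16,  4,  3], dtype=int32)) [0.5531 0.0124 0.067 ] [0.555 0.012 0.058]
y 82 [ 0.4979 -0.2017  0.0261] [ 0.512 -0.188  0.035] [ 0.485 -0.216  0.018] [ 0.496 -0.202  0.03 ]
r 84 [ 0.499  -0.2705  0.0255] [ 0.513 -0.257  0.033] [ 0.485 -0.285  0.018] [ 0.496 -0.271  0.03 ]
b 77 [ 0.4218 -0.2066  0.0257] [ 0.435 -0.195  0.032] [ 0.409 -0.219  0.019] [ 0.42  -0.206  0.03 ]
pink 84 [ 0.5229 -0.3362  0.0255] [ 0.537 -0.322  0.032] [ 0.509 -0.353  0.017] [ 0.521 -0.335  0.03 ]
```

View pics/topz.png

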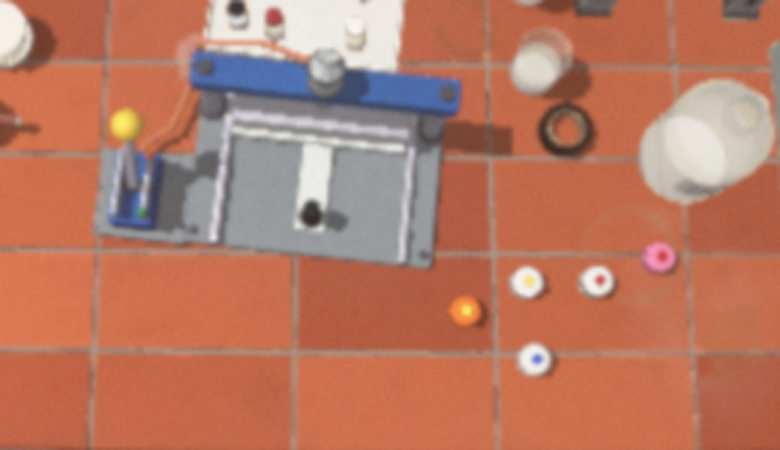

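```bash
cat >> h.py <<'E'
from scipy.spatial.transform import Rotation as Ro
def rel(P,yang=None):
    "shift mm in tool axes and turn to bring TCP to P, tool y at world angle yang (deg, mod 180)"
    s=telemetry.get_state(); w,x,y,z=s['eef_rot']; R=Ro.from_quat([x,y,z,w]).as_matrix()
    a=np.degrees(np.arctan2(R[1,1],R[0,1])); t=0
    if yang is not None: t=-np.radians((yang-a+90)%180-90)
    print('t',round(s['time_s'],2),'tcp',s['tcp_pos'].round(4),'yang',round(a,1),'tilt',round(R[2,2],4),'F',s['force'].round(1),'w',round(s['grip_width'],4),'j6',s['joints'][5].round(2))
    print('shift',(R.T@(np.array(P)-s['tcp_pos'])*1000).round(1),'turn',round(t,3))
E
python3 -c "
from h import *
rel([.53,.12,.30],96.3)
c=vision.calibration('wrist');T=np.array(c['world_from_camera']);print(T.round(3),c['K'])"
```

```text
t 0.15 tcp [0.1795 0.5196 0.2389] yang 70.9 tilt -1.0 F [-0.1  1.5 -0. ] w 0.0855 j6 -0.08
shift [-461.8 -263.3  -60.9] turn -0.443
[[ 0.326  0.894  0.307  0.101]
 [ 0.945 -0.309 -0.105  0.547]
 [ 0.001  0.324 -0.946  0.373]
 [ 0.     0.     0.     1.   ]] [[316.68267689   0.         278.86181609]
 [  0.         316.68267689 211.53385914]
 [  0.           0.           1.        ]]
```

Request:
{"api": "move_arm", "payload": {
  "motion": [
    [0, [-60, -34, -8], -0.1],
    [0, [-115, -66, -15], -0.2],
    [0, [-173, -99, -23], -0.3],
    [0, [-230, -132, -30], -0.4],
    [0, [-290, -165, -38], -0.443],
    [0, [-345, -198, -46], -0.443],
    [0, [-400, -230, -54], -0.443],
    [0, [-462, -263, -60], -0.443]
  ]
}}

```text
time_s: 1.15
tcp_pos: [0.5079, 0.1443, 0.2963]
eef_rot: [0.0, -0.055, 0.998, 0.0]
force: [0.7, 0.1, -0.2]
grip_width: 0.0854
```

```bash
python3 -c "
from h import *
rel([.53,.12,.30],96.3)
p,d,c=snap('wrist','w1');T=np.array(c['world_from_camera']);print(T.round(3))"
```

```text
t 1.15 tcp [0.5079 0.1443 0.2963] yang 96.3 tilt -1.0 F [ 0.7  0.1 -0.2] w 0.0854 j6 -1.49
shift [-19.3 -26.6  -3.7] turn 0.0
[[-0.111  0.94   0.323  0.425]
 [ 0.994  0.104  0.038  0.135]
 [ 0.002  0.325 -0.946  0.43 ]
 [ 0.     0.     0.     1.   ]]
```

View pics/w1.png

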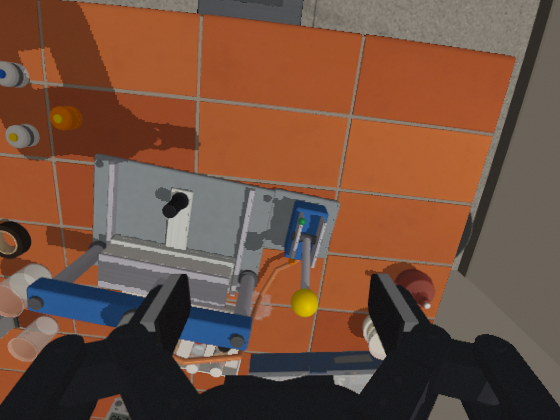

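The wrist view shows the knob at (305,302), the black handle with its top at about (169,211), the rails at (110,200) and (245,235), the beam from (35,292) to (245,335), and the lever rod running up to the knob from about (305,245).

```bash
python3 - <<'E'
from h import *
p,d,c=snap('wrist')
for b in blobs(p,[22,150,120],[34,255,255],100): 
    k=at_z(c,*b[0],.139); print('yel',b[0],b[1],b[2],k.round(4),at_depth(c,d,*b[0]).round(4))
# handle: depth points with z .06-.072
def cloud(c,d,u0,u1,v0,v1):
    return np.array([[*at_depth(c,d,u,v),*p[v,u]] for v in range(v0,v1) for u in range(u0,u1) if d[v,u]>0])
H=cloud(c,d,155,200,185,225); t=H[(H[:,2]>.062)&(H[:,2]<.072)]
print('handle top',len(t),t[:,:3].mean(0).round(4),cv2.minEnclosingCircle(t[:,:2].astype(np.float32)), 'pct',np.percentile(H[:,2],[5,50,95]).round(3))
B=cloud(c,d,30,250,275,350); t=B[(B[:,2]>.138)&(B[:,2]<.148)&(B[:,5]>B[:,3]*1.8)]
print('beam',len(t),cv2.minAreaRect(t[:,:2].astype(np.float32)))
R=cloud(c,d,90,265,150,270); 
for lo,hi in((.02,.026),(.026,.034)):
    t=R[(R[:,2]>lo)&(R[:,2]<hi)]; print('rail',lo,len(t),cv2.minAreaRect(t[:,:2].astype(np.float32)) if len(t) else 0)
E
```

```text
yel [309.6 299.2] 584 [297 286  26  28] [0.6253 0.1856 0.139 ] [0.6178 0.1835 0.1501]
handle top 168 [0.5629 0.0167 0.0659] ((0.5636370182037354, 0.016165610402822495), 0.009249075315892696) pct [0.008 0.016 0.066]
beam 3577 ((0.6668875813484192, 0.0041703879833221436), (0.2463783174753189, 0.03404076024889946), 83.82823944091797)
rail 0.02 1279 ((0.5951525568962097, 0.0007306858897209167), (0.216802716255188, 0.135442852973938), 84.18758392333984)
rail 0.026 829 ((0.6082055568695068, -0.008203841745853424), (0.1066361665725708, 0.20574872195720673), 0.13089682161808014)
```

```bash
python3 -c "
from h import *
rel([.6255,.1855,.126],96.1)"
```

```text
t 1.25 tcp [0.5098 0.1422 0.2961] yang 96.0 tilt -1.0 F [-0.3  0.3 -0.8] w 0.0853 j6 -1.49
shift [-119.4   31.   170.2] turn -0.001
```

Request:
{"api": "move_arm", "payload": {
  "motion": [
    [0, [-50, 13, 30], 0],
    [0, [-100, 26, 60], 0],
    [0, [-119, 31, 90], 0],
    [0, [-119, 31, 90], 0],
    [0, [-119, 31, 130], 0],
    [0, [-119, 31, 165], 0],
    [0, [-119, 31, 170], 0],
    [0, [-119, 31, 170], 0]
  ]
}}

```text
time_s: 2.25
tcp_pos: [0.6221, 0.1901, 0.1278]
eef_rot: [0.001, -0.055, 0.998, 0.0]
force: [0.4, 0.3, 1.0]
grip_width: 0.0855
```

```bash
python3 -c "
from h import *
rel([.6255,.1855,.126],96.1)"
```

```text
t 2.25 tcp [0.6221 0.1901 0.1278] yang 96.3 tilt -1.0 F [0.4 0.3 1. ] w 0.0855 j6 -1.46
shift [-2.9 -5.   1.8] turn 0.004
```

Request:
{"api": "move_arm", "payload": {
  "motion": [
    [0, [-3, -5, 2], 0],
    [0, [-3, -5, 2], 0],
    [150, [-3, -5, 2], 0],
    [200, [-3, -5, 2], 0],
    [200, [-3, -5, 2], 0],
    [200, [-3, -5, 2], 0],
    [200, [-3, -5, 2], 0],
    [200, [-3, -5, 2], 0]
  ],
  "squeeze": 40
}}

```text
time_s: 3.25
tcp_pos: [0.6254, 0.1849, 0.1242]
eef_rot: [0.0, -0.055, 0.998, -0.0]
force: [-2.3, -5.4, 4.7]
grip_width: 0.0276
```

```bash
python3 -c "
from h import *
rel([.6255,.1855,.126],96.1)"
```

```text
t 3.25 tcp [0.6254 0.1849 0.1242] yang 96.3 tilt -1.0 F [-2.3 -5.4  4.7] w 0.0276 j6 -1.46
shift [-0.2  0.6 -1.8] turn 0.004
```

Request:
{"api": "move_arm", "payload": {
  "motion": [
    [200, [10, 0, -4], 0],
    [200, [22, 0, -6], 0],
    [200, [34, 0, -8], 0],
    [200, [46, 0, -8], 0],
    [200, [58, 0, -6], 0],
    [200, [70, 0, -3], 0],
    [200, [79, 0, 0], 0],
    [200, [80, 0, 0], 0]
  ]
}}

```text
time_s: 4.25
tcp_pos: [0.5452, 0.1765, 0.1236]
eef_rot: [-0.0, -0.055, 0.998, -0.0]
force: [-0.1, -0.3, -0.3]
grip_width: 0.0183
```

```bash
python3 -c "
from h import *
rel([.5455,.193,.126],96.1)
p,d,c=snap('top','t2')
for b in blobs(p,[24,150,120],[34,255,255],5): print(b)
p,d,c=snap('scene','s2'); cv2.imwrite('pics/s2z.png',cv2.resize(p[150:350,200:420],None,fx=3,fy=3)[:,:,::-1])"
```

```text
t 4.25 tcp [0.5452 0.1765 0.1236] yang 96.3 tilt -1.0 F [-0.1 -0.3 -0.3] w 0.0183 j6 -1.45
shift [-2.1 16.4 -2.4] turn 0.004
```

View pics/s2z.png

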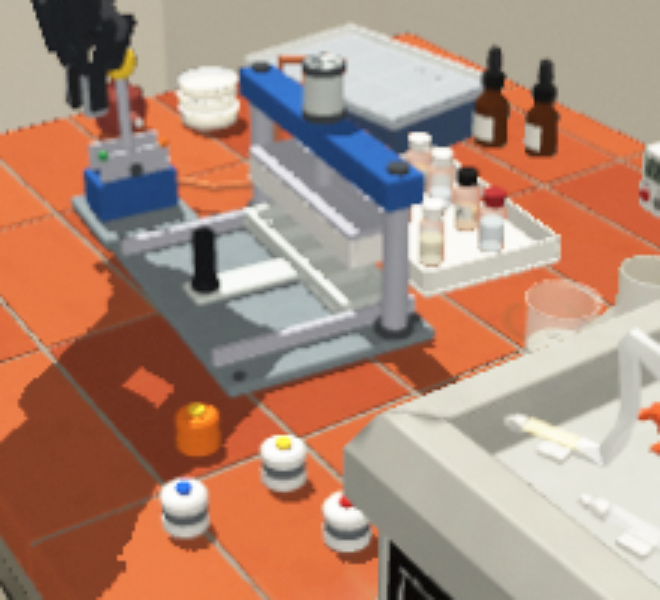

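The grip slipped off because I turned the tool the wrong way (96° instead of 83.8°). The lever now stands near upright, out of float, and the head is mostly raised. I'll lift, fix the angle and regrip.

Request:
{"api": "move_arm", "payload": {
  "motion": [
    [60, [0, 0, -30], 0],
    [0, [0, 0, -70], 0],
    [0, [0, 0, -90], 0.11],
    [0, [0, 0, -90], 0.218],
    [0, [0, 0, -90], 0.218],
    [0, [0, 0, -90], 0.218]
  ]
}}

```text
time_s: 5.1
tcp_pos: [0.5458, 0.1764, 0.2136]
eef_rot: [-0.0, 0.053, 0.999, -0.0]
force: [0.2, 0.1, 0.7]
grip_width: 0.0856
```

```bash
python3 -c "
from h import *
for n in('wrist','top','scene'):
  p,d,c=snap(n)
  for b in blobs(p,[22,150,100],[34,255,255],15): print(n,b,at_z(c,*b[0],.147).round(4),at_depth(c,d,*b[0]).round(4))
rel([.5825,.1897,.133],83.8)
"
```

```text
wrist (array([301.9, 277.5]), np.int32(1336), array([282, 257,  41,  42], dtype=int32)) [0.5833 0.1895 0.147 ] [0.5757 0.1892 0.1598]
scene (array([239.2, 170.1]), np.int32(95), array([234, 165,  11,  11], dtype=int32)) [0.5847 0.1909 0.147 ] [0.5786 0.1778 0.1525]
scene (array([293.9, 297.4]), np.int32(15), array([292, 296,   5,   4], dtype=int32)) [ 0.4157 -0.3346  0.147 ] [ 0.4978 -0.2026  0.0304]
t 5.25 tcp [0.5458 0.1765 0.2136] yang 83.9 tilt -1.0 F [-1.1 -0.5 -0.6] w 0.0851 j6 -1.23
shift [-35.1  17.1  80.6] turn 0.001
```

Request:
{"api": "move_arm", "payload": {
  "motion": [
    [0, [-35, 17, 0], 0],
    [0, [-35, 17, 20], 0],
    [0, [-35, 17, 60], 0],
    [0, [-35, 17, 80], 0],
    [0, [-35, 17, 80], 0],
    [200, [-35, 17, 80], 0],
    [200, [-35, 17, 80], 0],
    [200, [-35, 17, 80], 0]
  ]
}}

```text
time_s: 6.25
tcp_pos: [0.5827, 0.1898, 0.1347]
eef_rot: [0.001, 0.054, 0.999, 0.0]
force: [-0.1, 0.5, -0.6]
grip_width: 0.0323
```

Request:
{"api": "move_arm", "payload": {
  "motion": [
    [200, [0, 0, 0], 0],
    [200, [0, 0, 0], 0],
    [200, [10, 0, 1], 0],
    [200, [20, 0, 4], 0],
    [200, [30, 0, 7], 0],
    [200, [38, 0, 9], 0],
    [200, [38, 0, 9], 0],
    [200, [38, 0, 9], 0]
  ]
}}

```text
time_s: 7.25
tcp_pos: [0.5448, 0.1931, 0.1253]
eef_rot: [0.0, 0.054, 0.999, -0.001]
force: [-0.7, -4.5, 0.4]
grip_width: 0.0277
```

```bash
python3 -c "
from h import *
rel([.549,.193,.126],83.8)
for n in('wrist','top','scene'):
  p,d,c=snap(n)
  for b in blobs(p,[22,150,100],[34,255,255],15): print(n,b,at_z(c,*b[0],.139).round(4),at_depth(c,d,*b[0]).round(4))
"
```

```text
t 7.25 tcp [0.5448 0.1931 0.1253] yang 83.9 tilt -1.0 F [-0.7 -4.5  0.4] w 0.0277 j6 -1.2
shift [-4.2  0.3 -0.7] turn 0.001
wrist (array([278.6, 311.3]), np.int32(3493), array([247, 277,  64,  69], dtype=int32)) [0.5504 0.1926 0.139 ] [0.5414 0.1935 0.1513]
scene (array([265.2, 285.7]), np.int32(16), array([263, 284,   5,   4], dtype=int32)) [ 0.3995 -0.2745  0.139 ] [ 0.4693 -0.1408  0.0321]
scene (array([293.9, 297.4]), np.int32(15), array([292, 296,   5,   4], dtype=int32)) [ 0.4213 -0.3256  0.139 ] [ 0.4982 -0.202   0.0299]
```

Request:
{"api": "move_arm", "payload": {
  "motion": [
    [60, [-4, 0, 0], 0],
    [0, [-4, 0, 0], 0],
    [0, [-4, 0, -30], 0],
    [0, [-4, 0, -80], 0],
    [0, [-20, -55, -80], 0],
    [0, [-30, -110, -70], 0],
    [0, [-38, -160, -60], 0],
    [0, [-38, -174, -50], 0]
  ]
}}

```text
time_s: 8.4
tcp_pos: [0.5638, 0.0145, 0.1747]
eef_rot: [0.0, 0.055, 0.998, -0.0]
force: [-0.3, 0.6, 0.6]
grip_width: 0.0852
```

```bash
python3 - <<'E'
from h import *
rel([.5636,.0162,.038],83.8)
p,d,c=snap('wrist','w3')
B=[(*at_depth(c,d,u,v),u,v) for v in range(100,420) for u in range(150,450) if d[v,u]>0]
B=np.array(B); q=B[(B[:,2]>.062)&(B[:,2]<.071)&(abs(B[:,0]-.56)<.03)&(abs(B[:,1]-.016)<.03)]
print(len(q),q.mean(0) if len(q) else 0, cv2.minEnclosingCircle(q[:,:2].astype(np.float32)) if len(q) else 0)
for n in('wrist','top','scene'):
  p,d,c=snap(n)
  for b in blobs(p,[22,150,100],[34,255,255],15): print(n,b,at_z(c,*b[0],.139).round(4))
E
```

```text
t 8.4 tcp [0.5638 0.0145 0.1747] yang 83.7 tilt -1.0 F [-0.3  0.6  0.6] w 0.0852 j6 -1.52
shift [  0.5   1.7 136.7] turn -0.002
369 [5.62804976e-01 1.52612520e-02 6.62177251e-02 2.79200542e+02
 2.10333333e+02] ((0.5635276436805725, 0.015168828889727592), 0.008860054425895214)
wrist (array([ 91.5, 115.3]), np.int32(132), array([ 85, 109,  14,  13], dtype=int32)) [ 0.4746 -0.0732  0.139 ]
wrist (array([ 35.8, 157.1]), np.int32(116), array([ 30, 152,  13,  11], dtype=int32)) [ 0.492  -0.1105  0.139 ]
wrist (array([555.9, 200.8]), np.int32(208), array([551, 185,   9,  33], dtype=int32)) [0.5486 0.1766 0.139 ]
top (array([218.7, 228.3]), np.int32(43), array([215, 224,   8,   9], dtype=int32)) [0.5491 0.1882 0.139 ]
scene (array([226.9, 175.1]), np.int32(94), array([222, 170,  11,  11], dtype=int32)) [0.552  0.1964 0.139 ]
scene (array([294. , 297.3]), np.int32(18), array([292, 296,   5,   4], dtype=int32)) [ 0.4216 -0.3255  0.139 ]
```

Request:
{"api": "move_arm", "payload": {
  "motion": [
    [0, [0, 1, 50], 0],
    [0, [0, 1, 100], 0],
    [0, [0, 1, 130], 0],
    [0, [0, 1, 136], 0],
    [0, [0, 1, 136], 0],
    [220, [0, 1, 136], 0],
    [220, [0, 1, 136], 0],
    [220, [0, 1, 136], 0]
  ]
}}

```text
time_s: 9.6
tcp_pos: [0.5641, 0.0177, 0.0395]
eef_rot: [0.0, 0.054, 0.999, 0.0]
force: [0.7, 0.2, -0.2]
grip_width: 0.0321
```

Request:
{"api": "move_arm", "payload": {
  "motion": [
    [220, [0, 0, 0], 0],
    [220, [10, 0, 0], 0],
    [220, [30, 0, 0], 0],
    [220, [55, 0, 0], 0],
    [220, [80, 0, 0], 0],
    [220, [100, 0, 0], 0],
    [220, [110, 0, 0], 0],
    [220, [113, 0, 0], 0]
  ]
}}

```text
time_s: 10.6
tcp_pos: [0.458, 0.0265, 0.0403]
eef_rot: [0.008, 0.053, 0.999, -0.002]
force: [30.2, -39.3, -21.9]
grip_width: 0.0167
```

```bash
python3 -c "
from h import *
rel([.5636-.1096,.0162+.0117,.038],83.8)"
```

```text
t 10.6 tcp [0.458  0.0265 0.0403] yang 83.9 tilt -0.9999 F [ 30.2 -39.3 -21.9] w 0.0167 j6 -1.5
shift [4.1 0.9 2.2] turn 0.001
```

Request:
{"api": "move_arm", "payload": {
  "motion": [
    [220, [-3, 0, 0], 0],
    [80, [-4, 0, 0], 0],
    [0, [-4, 0, 0], 0],
    [0, [-4, 0, -20], 0],
    [0, [-4, 0, -70], 0],
    [0, [-4, 0, -130], 0],
    [0, [20, 0, -190], 0],
    [0, [30, 0, -230], 0]
  ]
}}

```text
time_s: 11.6
tcp_pos: [0.4207, 0.0335, 0.2712]
eef_rot: [0.001, 0.054, 0.999, 0.0]
force: [0.6, -0.0, 0.9]
grip_width: 0.0854
```

```bash
python3 -c "
from h import *
rel([.42,.02,.28],83.8)
p,d,c=snap('wrist','w4');snap('top','t4')"
```

```text
t 11.6 tcp [0.4207 0.0335 0.2712] yang 83.9 tilt -1.0 F [ 0.6 -0.   0.9] w 0.0854 j6 -1.49
shift [ -0.8 -13.5  -8.8] turn 0.001
```

View pics/w4.png

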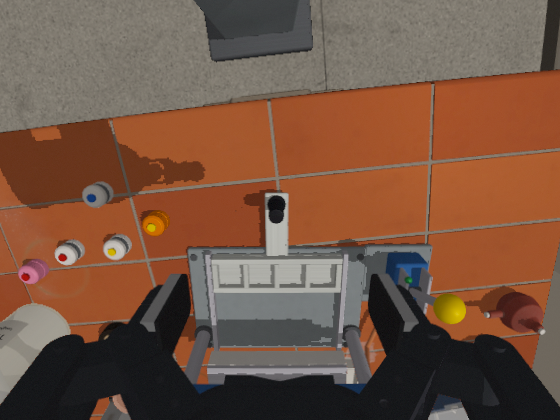

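The wrist view shows the tray fully out with its pockets at about (229,273), (261,274), (292,274) and (323,274), and the handle at (276,207). The cassettes are at blue (96,194), yellow (117,246) and red (68,252). Pink is at (33,271) and orange at (154,222).

```bash
python3 - <<'E'
from h import *
p,d,c=snap('wrist')
def cl(u0,u1,v0,v1): return np.array([[*at_depth(c,d,u,v),u,v] for v in range(v0,v1) for u in range(u0,u1) if d[v,u]>0])
q=cl(255,295,185,235); q=q[(q[:,2]>.062)&(q[:,2]<.071)]; print('handle',cv2.minEnclosingCircle(q[:,:2].astype(np.float32)))
q=cl(200,350,250,300); q=q[(q[:,2]>.0255)&(q[:,2]<.033)]; print('tray top',len(q),cv2.minAreaRect(q[:,:2].astype(np.float32)))
# pocket floors: pixel mask z .014-.022 blobs
m=np.zeros(d.shape,np.uint8)
for x in cl(200,350,250,300):
    if .013<x[2]<.0225: m[int(x[4]),int(x[3])]=255
n,l,s,ce=cv2.connectedComponentsWithStats(m)
for i in range(1,n):
    if s[i,4]>100: print('floor',ce[i].round(1),s[i],at_z(c,*ce[i],.018).round(4))
hsv=[('blue',[105,120,80],[128,255,255]),('yel',[22,150,100],[34,255,255]),('red',[172,150,90],[180,255,255]),('red0',[0,200,90],[3,255,255]),('green',[45,100,60],[85,255,255])]
for n in('wrist','top'):
  p,d,c=snap(n)
  for k,lo,hi in hsv:
    for b in blobs(p,lo,hi,6):
      w=at_z(c,*b[0],.028)
      if .3<w[0]<.75 and -.5<w[1]<-.08: print(n,k,b[0],b[1],w.round(4))
E
```

```text
handle ((0.4586397409439087, 0.02616308629512787), 0.008999178186058998)
tray top 2110 ((0.5581690073013306, 0.0164266899228096), (0.17442204058170319, 0.052903372794389725), 83.92034149169922)
floor [210.3 273.8] [206 250  10  50 190] [ 0.5557 -0.0765  0.018 ]
floor [276.2 252.5] [213 250 128   5 443] [0.5324 0.0189 0.018 ]
floor [230.6 272. ] [218 262  26  22 509] [ 0.5559 -0.0476  0.018 ]
floor [260.6 272. ] [248 262  26  22 541] [ 0.5602 -0.006   0.018 ]
floor [291.5 272. ] [279 262  26  21 544] [0.5649 0.0368 0.018 ]
floor [321.9 271.9] [309 262  27  21 522] [0.5694 0.0791 0.018 ]
wrist blue [ 90.4 196.5] 54 [ 0.4234 -0.2036  0.028 ]
wrist yel [150.8 226.1] 55 [ 0.4707 -0.1366  0.028 ]
wrist yel [110.9 250.7] 43 [ 0.4995 -0.1986  0.028 ]
wrist red0 [ 61.5 256.4] 36 [ 0.5009 -0.2692  0.028 ]
wrist red0 [ 24.5 275.9] 37 [ 0.525  -0.3333  0.028 ]
top blue [314.6 190.6] 256 [ 0.6895 -0.0824  0.028 ]
top yel [335. 263.] 9 [ 0.4697 -0.1397  0.028 ]
```

Tray centre measured at (0.558, 0.016), which agrees with the handle plus 100 mm. The three cassettes present are red, blue and yellow. I'll place with the jaws along press x, because the pucks stand only 12 mm apart along the row.

Request:
{"api": "move_arm", "payload": {
  "motion": [
    [100, [-13, -28, 10], 0.18],
    [100, [-26, -56, 20], 0.36],
    [100, [-39, -85, 30], 0.54],
    [100, [-52, -113, 40], 0.72],
    [100, [-65, -141, 50], 0.9],
    [100, [-78, -170, 60], 1.08],
    [100, [-90, -198, 70], 1.26],
    [100, [-103, -225, 80], 1.44]
  ]
}}

```text
time_s: 12.85
tcp_pos: [0.4995, -0.2024, 0.1865]
eef_rot: [-0.002, 0.701, 0.713, -0.0]
force: [0.6, 1.7, -0.2]
grip_width: 0.0518
```

```bash
cat >> h.py <<'E'
def cassettes(n='wrist',f=None,zmax=.036):
    p,d,c=snap(n,f)
    for k,lo,hi in [('blue',[105,120,80],[128,255,255]),('yel',[22,150,100],[34,255,255]),('red',[0,180,90],[3,255,255])]:
        for b in blobs(p,lo,hi,15):
            u,v=b[0].round().astype(int); z=at_depth(c,d,u,v)
            if .02<z[2]<zmax+.02 and b[1]<2500:
                r=60; q=np.array([at_depth(c,d,i,j) for j in range(max(0,v-r),min(420,v+r)) for i in range(max(0,u-r),min(560,u+r)) if d[j,i]>0])
                t=q[(abs(q[:,2]-(z[2]-.004))<.0025)&(np.hypot(*(q[:,:2]-z[:2]).T)<.022)]
                e=cv2.minEnclosingCircle(t[:,:2].astype(np.float32)) if len(t) else 0
                print(n,k,b[0],b[1],'plug',z.round(4),'ray',at_z(c,*b[0],z[2]-.001).round(4)[:2],'topface',np.round(e[0],4),round(e[1],4),t[:,2].mean().round(4))
E
python3 -c "
from h import *
rel([.499,-.201,.15],-6.2)
cassettes('wrist','w5')"
```

```text
t 12.85 tcp [ 0.4995 -0.2024  0.1865] yang 1.0 tilt -1.0 F [ 0.6  1.7 -0.2] w 0.0518 j6 -0.49
shift [ 1.3 -0.3 36.5] turn 0.125
wrist blue [200.3 196.6] 85 plug [ 0.4239 -0.2044  0.0298] ray [ 0.4239 -0.2043] topface [ 0.4235 -0.2039] 0.014 0.0251
wrist yel [248.  125.1] 119 plug [ 0.4708 -0.1368  0.0297] ray [ 0.4707 -0.137 ] topface [ 0.4711 -0.137 ] 0.0142 0.0251
wrist yel [279.1 192.8] 90 plug [ 0.4995 -0.1993  0.0291] ray [ 0.4996 -0.1994] topface [ 0.4992 -0.1993] 0.0147 0.0248
wrist red [279.1 258.8] 69 plug [ 0.5008 -0.2696  0.0285] ray [ 0.5009 -0.2699] topface [ 0.5008 -0.2694] 0.015 0.0246
wrist red [300.3 311.5] 55 plug [ 0.5249 -0.3333  0.0295] ray [ 0.5252 -0.3334] topface [ 0.5252 -0.3344] 0.0146 0.0249
```

Request:
{"api": "move_arm", "payload": {
  "motion": [
    [100, [3, 0, 20], 0.125],
    [100, [3, 0, 60], 0.125],
    [100, [3, 0, 110], 0.125],
    [100, [3, 0, 150], 0.125],
    [100, [3, 0, 165], 0.125],
    [100, [3, 0, 168], 0.125],
    [100, [3, 0, 168], 0.125]
  ]
}}

```text
time_s: 13.78
tcp_pos: [0.5003, -0.1989, 0.0218]
eef_rot: [0.001, 0.742, 0.67, 0.0]
force: [0.1, 0.2, -0.6]
grip_width: 0.052
```

```bash
python3 -c "
from h import *
rel([.4997,-.1994,.018],-6.2)"
```

```text
t 13.78 tcp [ 0.5003 -0.1989  0.0218] yang -5.8 tilt -1.0 F [ 0.1  0.2 -0.6] w 0.052 j6 -0.36
shift [-0.6 -0.5  3.8] turn 0.006
```

Request:
{"api": "move_arm", "payload": {
  "motion": [
    [100, [0, 0, 1], 0],
    [180, [0, 0, 1], 0],
    [200, [0, 0, 1], 0],
    [200, [0, 0, 1], 0],
    [200, [0, 0, 1], 0],
    [200, [0, 0, -20], 0],
    [200, [0, 0, -60], 0],
    [200, [0, 0, -80], 0]
  ],
  "squeeze": 30
}}

```text
time_s: 14.78
tcp_pos: [0.5003, -0.1989, 0.103]
eef_rot: [0.001, 0.742, 0.67, 0.0]
force: [0.6, 0.2, -0.8]
grip_width: 0.0286
```

```bash
python3 -c "
from h import *
rel([.5515,-.0466,.10],-6.2)
p,d,c=snap('wrist','w6')"
```

```text
t 14.78 tcp [ 0.5003 -0.1989  0.103 ] yang -5.8 tilt -1.0 F [ 0.6  0.2 -0.8] w 0.0286 j6 -0.36
shift [156.8  35.4   2.9] turn 0.006
```

View pics/w6.png

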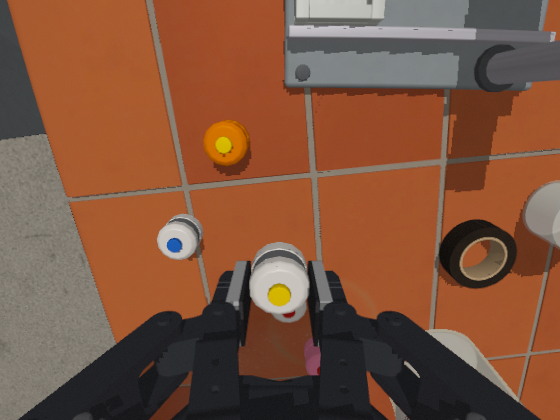

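Request:
{"api": "move_arm", "payload": {
  "motion": [
    [200, [50, 11, 2], 0],
    [200, [100, 22, 2], 0],
    [200, [145, 33, 2], 0],
    [200, [157, 35, 3], 0],
    [200, [157, 35, 3], 0],
    [200, [157, 35, 3], 0]
  ]
}}

```text
time_s: 15.58
tcp_pos: [0.5502, -0.0471, 0.0978]
eef_rot: [-0.0, 0.743, 0.67, -0.0]
force: [0.2, -0.7, -0.0]
grip_width: 0.0285
```

```bash
python3 -c "
from h import *
rel([.5515,-.0460,.040],-6.2)
snap('wrist','w7')"
```

```text
t 15.57 tcp [ 0.5502 -0.0471  0.0978] yang -5.9 tilt -1.0 F [ 0.2 -0.7 -0. ] w 0.0285 j6 -0.07
shift [ 1.3  1.2 57.8] turn 0.005
```

View pics/w7.png

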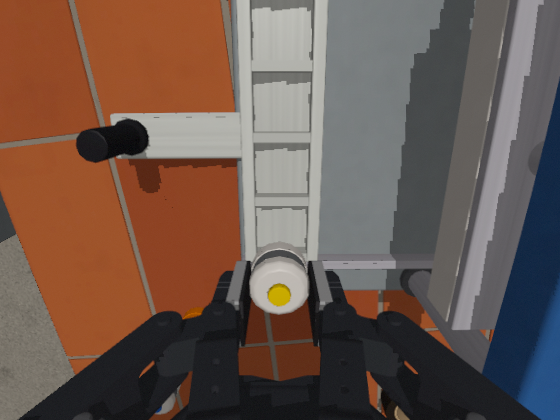

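```bash
python3 -c "
from h import *
c=vision.calibration('wrist')
for u,v in((281,137),(281,201),(280,69),(244,100),(319,100),(244,220),(315,220)): print(u,v,at_z(c,u,v,.029).round(4))
for P in((.5582,.016,.029),(.5537,-.0257,.029)): print(pix(c,P))"
```

```text
281 137 [0.5585 0.0161 0.029 ]
281 201 [ 0.5543 -0.0257  0.029 ]
280 69 [0.5619 0.0555 0.029 ]
244 100 [0.5384 0.0404 0.029 ]
319 100 [0.5837 0.0358 0.029 ]
244 220 [ 0.5278 -0.0366  0.029 ]
315 220 [ 0.5761 -0.0416  0.029 ]
[280.51776022 137.21812144]
[280.11030026 201.0994944 ]
```

Request:
{"api": "move_arm", "payload": {
  "motion": [
    [200, [1, 1, 0], 0],
    [200, [1, 1, 25], 0],
    [200, [1, 1, 45], 0],
    [200, [1, 1, 54], 0],
    [200, [1, 1, 57], 0],
    [200, [1, 1, 57], 0],
    [150, [1, 1, 57], 0],
    [130, [1, 1, 57], 0]
  ]
}}

```text
time_s: 16.62
tcp_pos: [0.5519, -0.0452, 0.0414]
eef_rot: [0.0, 0.742, 0.67, 0.0]
force: [-0.2, 0.1, 0.2]
grip_width: 0.0422
```

Request:
{"api": "move_arm", "payload": {
  "motion": [
    [120, [0, 0, 0], 0],
    [110, [0, 0, 0], 0],
    [110, [0, 0, -20], 0],
    [100, [0, 0, -60], 0],
    [100, [-50, 0, -90], 0],
    [100, [-100, -10, -110], 0],
    [100, [-150, -20, -110], 0],
    [100, [-200, -40, -110], 0]
  ]
}}

```text
time_s: 17.62
tcp_pos: [0.4912, -0.2417, 0.1514]
eef_rot: [0.001, 0.742, 0.67, 0.0]
force: [1.0, 0.1, -0.0]
grip_width: 0.0517
```

```bash
python3 -c "
from h import *
rel([.5008,-.2696,.018],-6.2)
cassettes('wrist','w8',.05);cassettes('top')
p,d,c=snap('top','t8')
cv2.imwrite('pics/t8z.png',cv2.resize(p[160:310,180:440],None,fx=3,fy=3,interpolation=cv2.INTER_CUBIC)[:,:,::-1])"
```

```text
t 17.62 tcp [ 0.4912 -0.2417  0.1514] yang -5.8 tilt -1.0 F [ 1.   0.1 -0. ] w 0.0517 j6 -0.44
shift [-26.8  12.3 133.4] turn 0.007
wrist blue [192.3 172.4] 122 plug [ 0.4237 -0.2041  0.0294] ray [ 0.4236 -0.2046] topface [ 0.4242 -0.2046] 0.0148 0.025
wrist yel [237.3  78.7] 173 plug [ 0.4706 -0.1375  0.03  ] ray [ 0.4708 -0.1372] topface [ 0.471  -0.1373] 0.0147 0.0253
wrist red [259.5 209.6] 105 plug [ 0.4754 -0.2425  0.0293] ray [ 0.4749 -0.2424] topface [ 0.4744 -0.2423] 0.0147 0.0249
wrist red [323.7 295.4] 80 plug [ 0.5253 -0.3327  0.0291] ray [ 0.5251 -0.3338] topface [ 0.524  -0.3341] 0.0143 0.0248
```

The red cassette has been knocked aside to (0.475, -0.242), so I'll use the fresh position.

Request:
{"api": "move_arm", "payload": {
  "motion": [
    [100, [-2, -16, 0], 0],
    [100, [-2, -16, 30], 0],
    [100, [-2, -16, 80], 0],
    [100, [-2, -16, 120], 0],
    [100, [-2, -16, 131], 0],
    [100, [-2, -16, 131], 0]
  ]
}}

```text
time_s: 18.52
tcp_pos: [0.4754, -0.2399, 0.0203]
eef_rot: [-0.0, 0.742, 0.67, -0.0]
force: [-0.7, -0.7, 1.1]
grip_width: 0.052
```

```bash
python3 -c "
from h import *
rel([.475,-.2424,.021],-6.2)"
```

```text
t 18.52 tcp [ 0.4754 -0.2399  0.0203] yang -5.8 tilt -1.0 F [-0.7 -0.7  1.1] w 0.052 j6 -0.45
shift [-2.5 -0.2 -0.7] turn 0.007
```

Request:
{"api": "move_arm", "payload": {
  "motion": [
    [100, [-2, 0, 0], 0],
    [180, [-2, 0, 0], 0],
    [200, [-2, 0, 0], 0],
    [200, [-2, 0, 0], 0],
    [200, [-2, 0, 0], 0],
    [200, [-2, 0, -20], 0],
    [200, [-2, 0, -60], 0],
    [200, [-2, 0, -80], 0]
  ]
}}

```text
time_s: 19.52
tcp_pos: [0.4758, -0.2428, 0.1022]
eef_rot: [0.001, 0.742, 0.67, 0.0]
force: [-0.3, 0.6, -0.3]
grip_width: 0.0287
```

```bash
python3 -c "
from h import *
rel([.556,-.0043,.10],-6.2)"
```

```text
t 19.52 tcp [ 0.4758 -0.2428  0.1022] yang -5.8 tilt -1.0 F [-0.3  0.6 -0.3] w 0.0287 j6 -0.46
shift [245.4  55.5   2.1] turn 0.006
```

Request:
{"api": "move_arm", "payload": {
  "motion": [
    [200, [55, 12, 2], 0.007],
    [200, [110, 25, 2], 0.007],
    [200, [165, 37, 2], 0.007],
    [200, [220, 50, 2], 0.007],
    [200, [245, 55, 2], 0.007],
    [200, [245, 55, 2], 0.007],
    [200, [245, 55, 2], 0.007]
  ]
}}

```text
time_s: 20.4
tcp_pos: [0.5546, -0.0049, 0.0981]
eef_rot: [0.0, 0.745, 0.667, -0.0]
force: [0.8, -0.2, -0.3]
grip_width: 0.0282
```

```bash
python3 -c "
from h import *
rel([.556,-.0049,.040],-6.2)
p,d,c=snap('wrist','w9')
for b in blobs(p,[22,150,100],[34,255,255],20)+blobs(p,[0,180,90],[3,255,255],20): print(b,at_depth(c,d,*b[0]).round(4))"
```

```text
t 20.4 tcp [ 0.5546 -0.0049  0.0981] yang -6.3 tilt -1.0 F [ 0.8 -0.2 -0.3] w 0.0282 j6 0.02
shift [ 0.1  1.4 58.1] turn -0.001
(array([278.9, 292.4]), np.int32(371), array([268, 282,  22,  22], dtype=int32)) [ 0.5552 -0.0036  0.1065]
```

View pics/w9.png

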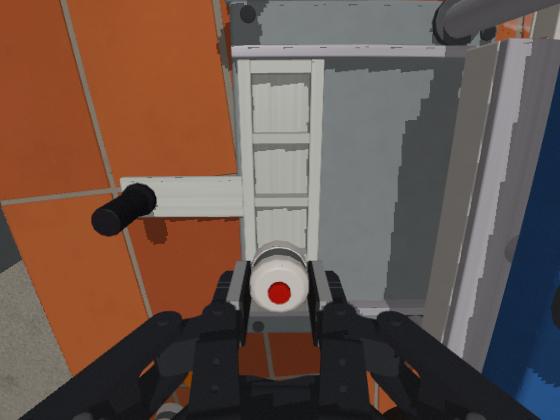

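View pics/w8.png

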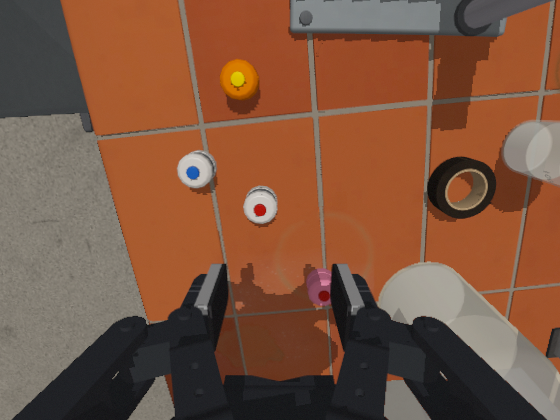

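The red cassette is held, with its plug at (279,292), over pocket 3. The earlier picture w8 shows blue at (193,172), and no green cassette anywhere. Now lowering.

Request:
{"api": "move_arm", "payload": {
  "motion": [
    [200, [0, 1, 0], 0],
    [200, [0, 1, 25], 0],
    [200, [0, 1, 45], 0],
    [200, [0, 1, 54], 0],
    [200, [0, 1, 57], 0],
    [200, [0, 1, 57], 0],
    [150, [0, 1, 57], 0],
    [130, [0, 1, 57], 0]
  ]
}}

```text
time_s: 21.45
tcp_pos: [0.5561, -0.0044, 0.0414]
eef_rot: [0.0, 0.745, 0.668, 0.0]
force: [0.3, -0.2, -0.3]
grip_width: 0.0421
```

Request:
{"api": "move_arm", "payload": {
  "motion": [
    [120, [0, 0, 0], 0],
    [110, [0, 0, 0], 0],
    [110, [0, 0, -20], 0],
    [100, [0, 0, -60], 0],
    [100, [-50, -30, -100], 0],
    [100, [-100, -60, -110], 0],
    [100, [-150, -90, -110], 0],
    [100, [-185, -110, -110], 0]
  ]
}}

```text
time_s: 22.45
tcp_pos: [0.4249, -0.1779, 0.1513]
eef_rot: [0.0, 0.745, 0.667, 0.0]
force: [0.3, -0.2, -0.2]
grip_width: 0.0521
```

```bash
python3 -c "
from h import *
cassettes('wrist','w10',.05)
rel([.4237,-.2046,.021],-6.2)"
```

```text
wrist blue [280.  235.5] 106 plug [ 0.4234 -0.2045  0.0289] ray [ 0.4234 -0.2045] topface [ 0.4234 -0.2038] 0.0148 0.0248
wrist yel [444.9  10.1] 231 plug [ 0.5519 -0.0461  0.0464] ray [ 0.5523 -0.0459] topface [ 0.5518 -0.0468] 0.0152 0.0429
wrist yel [329.  153.3] 142 plug [ 0.4705 -0.1366  0.0291] ray [ 0.4707 -0.137 ] topface [ 0.4705 -0.1368] 0.0147 0.0249
t 22.5 tcp [ 0.4232 -0.18    0.1511] yang -6.3 tilt -1.0 F [ 1.1 -0.7 -0.3] w 0.0521 j6 -0.39
shift [-24.3   3.3 130.1] turn -0.002
```

Request:
{"api": "move_arm", "payload": {
  "motion": [
    [100, [-24, 3, 0], 0],
    [100, [-24, 3, 30], 0],
    [100, [-24, 3, 80], 0],
    [100, [-24, 3, 120], 0],
    [100, [-24, 3, 130], 0],
    [100, [-24, 3, 130], 0]
  ]
}}

```text
time_s: 23.25
tcp_pos: [0.4269, -0.2006, 0.0213]
eef_rot: [-0.0, 0.745, 0.668, -0.0]
force: [-0.1, -0.2, 1.4]
grip_width: 0.0517
```

```bash
python3 -c "
from h import *
rel([.4234,-.2043,.021],-6.2)"
```

```text
t 23.25 tcp [ 0.4269 -0.2006  0.0213] yang -6.2 tilt -1.0 F [-0.1 -0.2  1.4] w 0.0517 j6 -0.43
shift [-4.1 -3.1  0.3] turn -0.001
```

Request:
{"api": "move_arm", "payload": {
  "motion": [
    [100, [-4, -3, 0], 0],
    [180, [-4, -3, 0], 0],
    [200, [-4, -3, 0], 0],
    [200, [-4, -3, 0], 0],
    [200, [-4, -3, 0], 0],
    [200, [-4, -3, -20], 0],
    [200, [-4, -3, -60], 0],
    [200, [-4, -3, -80], 0]
  ]
}}

```text
time_s: 24.25
tcp_pos: [0.4239, -0.2045, 0.1031]
eef_rot: [0.001, 0.745, 0.668, 0.0]
force: [-0.9, -0.2, -1.1]
grip_width: 0.0286
```

```bash
python3 -c "
from h import *
rel([.5604,.0372,.10],-6.2)"
```

```text
t 24.25 tcp [ 0.4239 -0.2045  0.1031] yang -6.2 tilt -1.0 F [-0.9 -0.2 -1.1] w 0.0286 j6 -0.44
shift [255.1 109.4   3.1] turn -0.001
```

Request:
{"api": "move_arm", "payload": {
  "motion": [
    [200, [50, 22, 2], 0],
    [200, [100, 43, 2], 0],
    [200, [150, 65, 2], 0],
    [200, [200, 86, 2], 0],
    [200, [245, 105, 2], 0],
    [200, [255, 109, 2], 0],
    [200, [255, 109, 2], 0],
    [200, [255, 109, 2], 0]
  ]
}}

```text
time_s: 25.25
tcp_pos: [0.5589, 0.0365, 0.099]
eef_rot: [-0.0, 0.745, 0.667, -0.0]
force: [-0.4, -0.6, -0.5]
grip_width: 0.0284
```

```bash
python3 -c "
from h import *
rel([.5604,.0369,.040],-6.2)
p,d,c=snap('wrist','w11')
for b in blobs(p,[105,150,80],[128,255,255],20): print(b,at_depth(c,d,*b[0]).round(4))"
```

```text
t 25.25 tcp [0.5589 0.0365 0.099 ] yang -6.3 tilt -1.0 F [-0.4 -0.6 -0.5] w 0.0284 j6 0.09
shift [ 0.6  1.5 59. ] turn -0.002
(array([296.7,   1.4]), np.int32(422), array([230,   0, 139,   7], dtype=int32)) [0.5832 0.1694 0.0451]
(array([546.9, 327.2]), np.int32(1831), array([525, 256,  35, 119], dtype=int32)) [0.6569 0.0339 0.1418]
(array([278.9, 291.5]), np.int32(374), array([268, 281,  22,  22], dtype=int32)) [0.5594 0.0373 0.106 ]
```

Request:
{"api": "move_arm", "payload": {
  "motion": [
    [200, [0, 1, 0], 0],
    [200, [0, 1, 25], 0],
    [200, [0, 1, 45], 0],
    [200, [0, 1, 54], 0],
    [200, [0, 1, 58], 0],
    [200, [0, 1, 58], 0],
    [150, [0, 1, 58], 0],
    [130, [0, 1, 58], 0]
  ]
}}

```text
time_s: 26.3
tcp_pos: [0.5607, 0.0374, 0.0414]
eef_rot: [0.0, 0.745, 0.668, 0.0]
force: [-1.0, -1.0, 1.0]
grip_width: 0.0418
```

Request:
{"api": "move_arm", "payload": {
  "motion": [
    [120, [0, 0, 0], 0],
    [110, [0, 0, 0], 0],
    [110, [0, 0, -20], 0],
    [100, [0, 0, -60], 0],
    [100, [-20, -50, -100], 0],
    [100, [-60, -100, -130], 0],
    [100, [-80, -100, -150], 0],
    [100, [-80, -100, -150], 0]
  ]
}}

```text
time_s: 27.3
tcp_pos: [0.4525, -0.0324, 0.1927]
eef_rot: [0.001, 0.745, 0.667, 0.001]
force: [1.5, -0.5, 0.0]
grip_width: 0.052
```

```bash
python3 -c "
from h import *
rel([.4586,.0262,.038],-6.2)
p,d,c=snap('wrist','w12')
q=np.array([[*at_depth(c,d,u,v)] for v in range(420) for u in range(560) if d[v,u]>0])
q=q[(q[:,2]>.062)&(q[:,2]<.071)&(np.hypot(q[:,0]-.4586,q[:,1]-.0262)<.02)];print(len(q),cv2.minEnclosingCircle(q[:,:2].astype(np.float32)))
q=0
cassettes('wrist',None,.05)
for b in blobs(p,[105,150,80],[128,255,255],20): print(b,at_depth(c,d,*b[0]).round(4))"
```

```text
t 27.3 tcp [ 0.4525 -0.0324  0.1927] yang -6.4 tilt -1.0 F [ 1.5 -0.5  0. ] w 0.052 j6 -0.06
shift [ 59.   -1.  154.7] turn -0.003
386 ((0.45878976583480835, 0.02611614763736725), 0.008744198828935623)
wrist blue [396.3 108.5] 125 plug [0.5602 0.0378 0.0476] ray [0.5608 0.0373] topface [0.5608 0.0374] 0.0149 0.0431
wrist yel [386.2 202.8] 98 plug [ 0.5514 -0.0457  0.0472] ray [ 0.5519 -0.0459] topface [ 0.5521 -0.0457] 0.015 0.0429
wrist yel [305.6 285.3] 74 plug [ 0.4712 -0.135   0.03  ] ray [ 0.4708 -0.1359] topface [ 0.4705 -0.136 ] 0.0141 0.0251
wrist red [390.9 157.9] 96 plug [ 0.5558 -0.0042  0.0478] ray [ 0.556  -0.0043] topface [ 0.556  -0.0042] 0.0145 0.043
(array([395.4, 107.5]), np.int32(119), array([390, 102,  12,  12], dtype=int32)) [0.5607 0.0373 0.0467]
(array([553.8, 300.7]), np.int32(453), array([544, 267,  16,  52], dtype=int32)) [ 0.6421 -0.1001  0.1426]
```

View pics/w12.png

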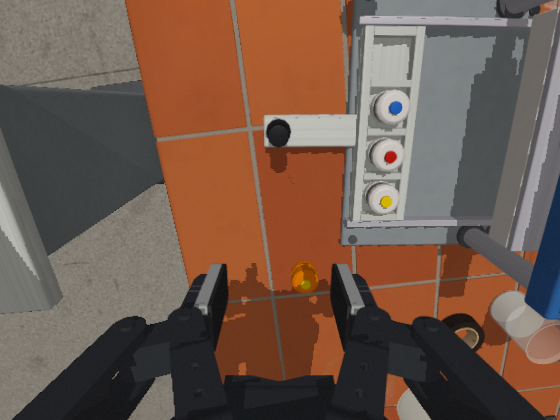

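All three cassettes are seated level: blue (396,108), red (391,157) and yellow (386,202), with plug tops at about 48 mm. Pocket 1 is empty, and the handle is at (278,132).

Request:
{"api": "move_arm", "payload": {
  "motion": [
    [100, [40, -1, 0], 0],
    [100, [59, -1, 10], 0],
    [100, [59, -1, 60], 0],
    [100, [59, -1, 110], 0],
    [100, [59, -1, 145], 0],
    [100, [59, -1, 153], 0],
    [100, [59, -1, 153], 0]
  ]
}}

```text
time_s: 28.28
tcp_pos: [0.4578, 0.0278, 0.0378]
eef_rot: [-0.0, 0.744, 0.668, -0.0]
force: [-0.0, 0.3, 0.1]
grip_width: 0.0517
```

```bash
python3 -c "
from h import *
rel([.4587,.0262,.040],-6.2)"
```

```text
t 28.27 tcp [0.4578 0.0278 0.0378] yang -6.2 tilt -1.0 F [-0.   0.3  0.1] w 0.0517 j6 0.07
shift [-1.5  1.1 -2.2] turn -0.0
```

Request:
{"api": "move_arm", "payload": {
  "motion": [
    [100, [-1, 1, -2], 0],
    [200, [-1, 1, -2], 0],
    [225, [-1, 1, -2], 0],
    [225, [-1, 1, -2], 0],
    [225, [-1, 1, -2], 0],
    [225, [-1, 6, -2], 0],
    [225, [-1, 15, -2], 0],
    [225, [-1, 27, -2], 0]
  ]
}}

```text
time_s: 29.28
tcp_pos: [0.4849, 0.0236, 0.0407]
eef_rot: [0.0, 0.745, 0.667, 0.0]
force: [-1.6, 2.5, 7.3]
grip_width: 0.017
```

Request:
{"api": "move_arm", "payload": {
  "motion": [
    [225, [0, 12, 0], 0],
    [225, [0, 25, 0], 0],
    [225, [0, 38, 0], 0],
    [225, [0, 51, 0], 0],
    [225, [0, 64, 0], 0],
    [225, [0, 74, 0], 0],
    [225, [0, 82, 0], 0],
    [225, [0, 84, 0], 0]
  ]
}}

```text
time_s: 30.28
tcp_pos: [0.5684, 0.015, 0.0407]
eef_rot: [-0.0, 0.745, 0.667, 0.0]
force: [-7.6, 6.3, 12.4]
grip_width: 0.0172
```

```bash
python3 -c "
from h import *
rel([.4587+.1094,.0262-.0117,.040],-6.2)"
```

```text
t 30.27 tcp [0.5684 0.015  0.0407] yang -6.3 tilt -1.0 F [-7.6  6.3 12.4] w 0.0172 j6 0.05
shift [-0.5 -0.2  0.7] turn -0.001
```

Request:
{"api": "move_arm", "payload": {
  "motion": [
    [225, [0, 1, 0], 0],
    [225, [0, 2, 0], 0],
    [225, [0, 3, 0], 0],
    [225, [0, 3, 0], 0]
  ]
}}

```text
time_s: 30.78
tcp_pos: [0.5684, 0.015, 0.0406]
eef_rot: [-0.002, 0.745, 0.668, -0.002]
force: [-17.6, 6.8, 20.3]
grip_width: 0.0167
```

Request:
{"api": "move_arm", "payload": {
  "motion": [
    [150, [0, 1, 0], 0],
    [100, [0, -2, 0], 0],
    [100, [0, -2, 0], 0],
    [100, [0, -2, -40], 0],
    [100, [0, -5, -100], 0],
    [100, [20, -30, -160], 0],
    [100, [80, -38, -160], 0],
    [100, [120, -38, -160], 0]
  ]
}}

```text
time_s: 31.78
tcp_pos: [0.5461, 0.1394, 0.2012]
eef_rot: [0.001, 0.744, 0.668, 0.001]
force: [0.8, 0.1, 0.2]
grip_width: 0.0517
```

```bash
python3 - <<'E'
from h import *
rel([.55,.1927,.129],-6.2)
p,d,c=snap('wrist','w13')
for b in blobs(p,[22,150,100],[34,255,255],15): print(b,at_z(c,*b[0],.139).round(4),at_depth(c,d,*b[0]).round(4))
q=np.array([[*at_depth(c,d,u,v)] for v in range(420) for u in range(560) if d[v,u]>0])
q=q[(q[:,2]>.062)&(q[:,2]<.071)&(np.hypot(q[:,0]-.565,q[:,1]-.015)<.02)];print(len(q),cv2.minEnclosingCircle(q[:,:2].astype(np.float32)) if len(q) else 0)
E
```

```text
t 31.77 tcp [0.5461 0.1394 0.2012] yang -6.2 tilt -1.0 F [0.8 0.1 0.2] w 0.0517 j6 0.28
shift [53.3 -2.1 72.3] turn -0.0
(array([275.1, 155. ]), np.int32(1832), array([252, 131,  48,  49], dtype=int32)) [0.5501 0.1929 0.139 ] [0.5505 0.1952 0.1547]
213 ((0.5682361721992493, 0.01571870781481266), 0.008913577534258366)
```

View pics/w13.png

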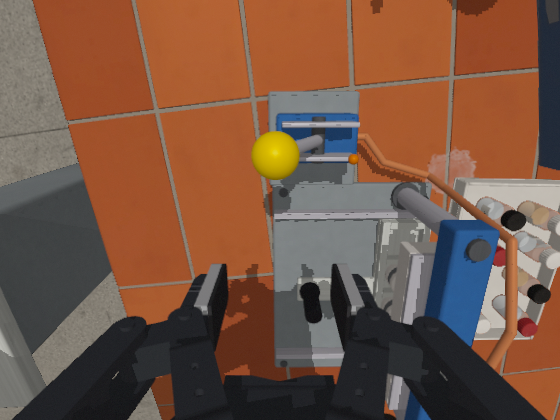

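The tray is home, with its handle 110 mm from the drawn-out position. The knob is at (275,155), at hold. Next I'll straddle it and push.

Request:
{"api": "move_arm", "payload": {
  "motion": [
    [100, [40, -2, 0], 0],
    [100, [53, -2, 0], 0],
    [100, [53, -2, 20], 0],
    [100, [53, -2, 55], 0],
    [100, [53, -2, 71], 0],
    [100, [53, -2, 71], 0],
    [148, [53, -2, 71], 0],
    [148, [53, -2, 71], 0]
  ]
}}

```text
time_s: 32.83
tcp_pos: [0.5505, 0.1905, 0.13]
eef_rot: [0.0, 0.745, 0.668, 0.001]
force: [0.8, 0.6, 0.7]
grip_width: 0.036
```

```bash
python3 -c "
from h import *
rel([.55,.1927,.129],-6.2)"
```

```text
t 32.83 tcp [0.5505 0.1905 0.13  ] yang -6.2 tilt -1.0 F [0.8 0.6 0.7] w 0.036 j6 0.36
shift [ 2.1 -0.8  1. ] turn -0.001
```

Request:
{"api": "move_arm", "payload": {
  "motion": [
    [148, [2, 10, -3], 0],
    [148, [2, 22, -6], 0],
    [148, [2, 34, -8], 0],
    [148, [2, 45, -8], 0],
    [148, [2, 56, -6], 0],
    [148, [2, 66, -4], 0],
    [148, [2, 75, -1], 0],
    [148, [2, 80, 1], 0]
  ]
}}

```text
time_s: 33.83
tcp_pos: [0.6285, 0.1837, 0.1276]
eef_rot: [-0.002, 0.745, 0.667, -0.002]
force: [-23.9, 2.2, 13.2]
grip_width: 0.036
```

```bash
python3 -c "
from h import *
rel([.6255,.1855,.129],-6.2)
for n in('wrist','top','scene'):
  p,d,c=snap(n)
  for b in blobs(p,[22,150,100],[34,255,255],15): print(n,b,at_z(c,*b[0],.139).round(4),at_depth(c,d,*b[0]).round(4))"
```

```text
t 33.83 tcp [0.6285 0.1837 0.1276] yang -6.3 tilt -1.0 F [-23.9   2.2  13.2] w 0.036 j6 0.32
shift [ 1.4 -3.2 -1.4] turn -0.001
wrist (array([270.3, 297.1]), np.int32(3465), array([238, 264,  65,  68], dtype=int32)) [0.6252 0.1849 0.139 ] [0.6264 0.1919 0.1495]
scene (array([255. , 170.2]), np.int32(80), array([251, 166,   9,  10], dtype=int32)) [0.6271 0.1855 0.139 ] [0.6202 0.1721 0.1448]
```

Request:
{"api": "move_arm", "payload": {
  "motion": [
    [120, [0, -3, 0], 0],
    [80, [0, -3, 0], 0],
    [60, [0, -3, 0], 0],
    [60, [0, -3, -20], 0],
    [60, [0, -3, -60], 0],
    [60, [0, -3, -110], 0],
    [60, [0, -60, -130], 0],
    [60, [0, -120, -130], 0]
  ]
}}

```text
time_s: 34.98
tcp_pos: [0.5101, 0.1969, 0.2609]
eef_rot: [0.001, 0.745, 0.667, 0.002]
force: [0.2, 0.5, -0.5]
grip_width: 0.0651
```

Request:
{"api": "move_arm", "payload": {
  "motion": [
    [60, [0, -50, 0], 0],
    [60, [0, -100, 0], 0],
    [60, [20, -140, 0], 0],
    [60, [20, -140, 0], 0],
    [60, [20, -140, 0], 0]
  ]
}}

```text
time_s: 35.6
tcp_pos: [0.3741, 0.232, 0.259]
eef_rot: [0.0, 0.744, 0.668, 0.001]
force: [1.1, -0.6, -0.3]
grip_width: 0.0653
```

```bash
python3 - <<'E'
from h import *
rel([.4,.18,.25],-6.2)
for n in('wrist','top','scene'):
  p,d,c=snap(n,n+'f')
  for b in blobs(p,[22,150,100],[34,255,255],15): print(n,b,at_z(c,*b[0],.139).round(4),at_depth(c,d,*b[0]).round(4))
a=cv2.imread('pics/scenef.png')[150:350,200:420]; b=cv2.imread('pics/topf.png')[160:310,180:440]
cv2.imwrite('pics/fin.png',np.hstack([cv2.resize(a,(400,364)),cv2.resize(b,(400,364))]))
E
```

```text
t 35.6 tcp [0.3741 0.232  0.259 ] yang -6.2 tilt -1.0 F [ 1.1 -0.6 -0.3] w 0.0653 j6 0.56
shift [-48.8  31.4   9. ] turn -0.0
wrist (array([551.9, 228.2]), np.int32(444), array([542, 213,  18,  32], dtype=int32)) [0.6151 0.1869 0.139 ] [0.6117 0.1888 0.1427]
top (array([221.7, 201. ]), np.int32(49), array([218, 197,   8,   9], dtype=int32)) [0.6251 0.1832 0.139 ] [0.6223 0.1817 0.1498]
scene (array([254.6, 170.3]), np.int32(87), array([250, 166,  10,  10], dtype=int32)) [0.6259 0.1854 0.139 ] [0.6187 0.1713 0.1451]
scene (array([265.1, 285.6]), np.int32(17), array([263, 284,   5,   4], dtype=int32)) [ 0.3995 -0.2742  0.139 ] [ 0.4702 -0.1387  0.0307]
```

View pics/fin.png

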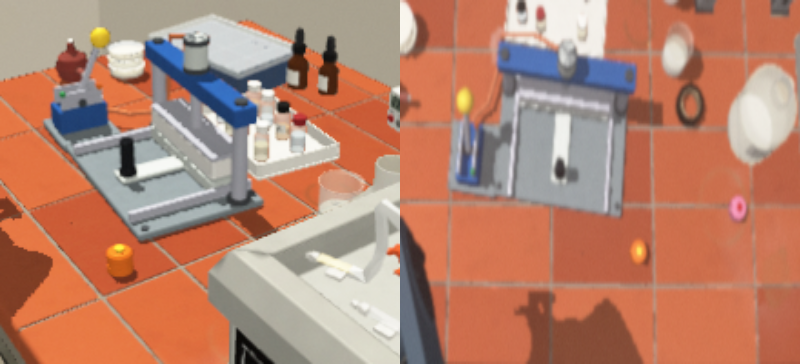

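The lever is in float, the head is down over the tray, the handle is home and the bystanders haven't moved.

```bash
python3 -c "
from cell import job; print(job.close_job())"
```

```text
the job is handed in; nothing more can be done
None
```

The job is done and handed in at about 36 s. I pulled the lever to hold, drew the tray out and put the three cassettes that were there (yellow, red, blue) in pockets 4, 3 and 2. I then slid the tray home, pushed the lever into float and let everything go.

**Last checks:**
- **Lever:** the knob is back at its starting float position, about (0.626, 0.185), and the head looks down over the tray in the last pictures.
- **Tray:** before I pushed the lever, the handle measured 110 mm from its drawn-out position, so the tray was at its home stop.
- **Cassettes:** before the tray went home, all three were level, with plug tops at about 47–48 mm.
- **Bystanders:** the pink and orange look-alikes, pipette ball, tape roll and beaker look untouched in the pictures; I did not measure them.

**What went wrong or stays unsure:**
- **First lever pull:** it slipped off because I had the tool turned the wrong way. The lever had already left float and stood near upright; a second grip took it to hold.
- **Red cassette:** it was knocked aside partway through, so I measured it again before picking it up.
- **Tray stop:** drawing the tray out pressed sideways on the handle with about 39 N at the stop (wrist reading); the wrist force there was about 54 N in all, under the 120 N limit. The 40 N limit is for the arm or gripper body, and only the fingers were on the handle.
- **Green cassette:** I saw none in any view and took it as absent. A clear jug hides a small patch to the right.

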